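# Loosen the left-hand blade nut of a bench fan

## Robot

A 6-joint arm with a two-finger parallel gripper is mounted at the origin on the work surface. World frame = base frame: x ahead of the robot, y to its left, z up, the work surface at z = 0. Lengths are in m, angles in rad, forces in N, time in s.
With the tool pointing down it reaches from about 0.25 to 0.775 m from the base axis. Payload 4 kg.
Tool frame: the origin (TCP) lies midway between the tips of the shut fingers; the grasp point (between the pads) lies 19 mm behind it; y points along the fingers, x is the direction in which the jaws open and shut, and the axes are right-handed (so a half turn about y gives the same grasp; the last joint's range is limited). The gripper opens to 94 mm and grips with 3 to 60 N. Pads are 16 mm wide; open, the fingers measure 119 mm over their backs; the gripper's body (75 mm by 177 mm) begins 78 mm behind the grasp point.
Start: joints at [-1.254, 0.087, 1.371, -0, 1.684, -0.103], TCP at [0.224, -0.502, 0.206] pointing down, gripper open.
Joint ranges: [-3.1, 3.1], [-0.76, 2.03], [0.27, 2.55], [-1.08, 4.22], [0.17, 2.65], [-2.57, 2.57]. Speed limits (rad/s): [2.79, 2.79, 3.14, 3.14, 3.14, 3.14].

## Interface

Orientations are given as [roll, pitch, yaw] about the fixed x, y, z axes, in that order (R = Rz(yaw) Ry(pitch) Rx(roll)).
In Python, from bench import robot gives the robot as it stands.
- The arm moves only by the shell command python3 -m creep 'ROWS'. ROWS is JSON, a list of rows, each a list of 7 numbers: the shift along the tool's x, y, z in mm, then the turn, a rotation vector about the tool's x, y, z in degrees, then the closure in counts, from 0 (fully open) to 255 (shut). A call has 1 to 5 rows; each row is the pose to reach, as a shift and turn from the pose commanded when the call began, along the tool's axes at that moment; what a row does not reach only later rows make up. A row lasts 1/8 s, in which the tool goes at most 62.5 mm and 10.7 degrees, less where a joint would pass 70% of its speed; a pose out of reach is approached as far as the arm can. A call with a gripper value outside its range is refused whole. The fingers move at their own pace and stop on an object; the grip force is fixed at half the most. Time passes only in rows, so rows that repeat a pose let the fingers close. It gives the time, the measured TCP pose, the force and the opening at its end, in the units of the state.
- robot.get_obs(): the state, without advancing time (a new reading comes with each control period).
- robot.snapshot(name): name is "scene" or "side" or "wrist"; returns a dict with "color" (384x512x3 uint8, blue, green, red), "fx", "fy", "cx", "cy" (pixels), "world_from_camera" (4x4, takes a point from camera to world coordinates); the wrist camera has in their place "mount" (4x4, takes a point from camera to tool coordinates, whose origin is the TCP and whose axes are the tool frame's). Camera axes: x right, y down, z forward; pixel columns grow to the right and rows downward; lengths in m; the calibration is good to about 2 mm. A picture is of the moment at which its call begins: read the wrist's pose just before it. There is no depth.
- robot.close_job(): hands the job in, once; it reports no verdict.
Trained networks look in the newest picture that a camera, given by its name, has taken for a name from the list of things; names that differ only in an ending like _2 or _b are one class to them, and where a whole thing is asked for, a point or a joint stands for the part that bears it (a point fixed in the world has none). Each returns a list of dicts, best first, with "p" (0 to 1); they miss things now and then, are a little off and sometimes report something else, mostly with a low value. They report only what shows in the picture. A call takes as long as a camera call. They do not tell look-alikes from the thing itself.
- robot.spot_in(name, camera): "point" ([x, y, z] in m, in world coordinates, good to about 4 mm: the middle of the surface that is visible of it).
- robot.landmark_of(name, camera): "point" ([x, y, z] in m, in world coordinates, good to about 4 mm: a listed point, or the origin of a listed thing).
The state is a dict: "time": time; "joint_positions": joint angles; "qvel": joint speeds; "joint_torque": joint torques, N m; "tool_pos": TCP position; "ee_rot": TCP orientation; "wrist_force": force on the tool from outside, world axes, zero at the start; "wrist_torque": the same for the moment, N m; "width": finger opening in m.
Only numpy, scipy, OpenCV 4.12 (cv2) and the standard library are available. Lean on these libraries where they do the work, as an engineer would, in place of code of your own. Each camera call takes 0.05 s, during which the arm holds its last target.

## Task

The workshop's desk fan lies on its back to be cleaned. Loosen the nut that holds its three-bladed propeller by at least a sixth of a turn and let go of it; like on all such fans it has a left-hand thread, so it loosens clockwise seen from above. Leave the broad grille nut of the other, bladeless fan motor as it is.

Things in the scene. Friction and masses are not known exactly. Their poses are not given: they have to be found in the camera images.
- blade_nut_grip (a point): Centre of the blade nut's grip fin, at the middle of the fixed three-bladed fan. Nut: black round flange 48 mm wide, 6 thick, with upright metal fin 44 mm long, 14 thick, 26 tall. On the turning axis, 13 mm above the flange, 13 below the fin's top, 143 above the bench. Axes turn with the nut: x along the fin, y across its thickness, z up. Hub and blades (to 105 mm out) lie below the flange.
- blade_nut (a joint): Turn of the blade nut, rad, about its upright axis: 0 is tight against a stop (as it starts); positive is clockwise seen from above and loosens it, up to 3.2. Left-hand thread: anticlockwise only presses it on the stop. Takes about 0.12 N m, stays where left, does not rise noticeably.
- grille_nut_top (a point): Top centre of the nut to leave alone: flat black grille nut 12 mm thick, 62 wide, with four square lugs (80 mm over them), top 102 mm above the bench, on the white motor without blades. A bare 8 mm steel shaft stands up through it to 136 mm above the bench.
- grille_nut (a joint): Turn of the grille nut in rad, 0 as it starts, positive anticlockwise seen from above; must stay near 0.
Not all that is in view belongs to the job. What is shaped like the part that bears blade_nut_grip but orange is not meant.

How it is judged:
By the outcome, as a careful person would: the job done as asked, in the order asked, and still so for the second after the job is handed in, with the robot touching nothing.
It also fails if it takes over 32 s, if anything falls off the work surface, if the arm or the gripper's body presses on something with over 40 N, if the wrist force passes 120 N, or if a joint passes its speed limit or range.

## Working session

There is one attempt and no reset: what is moved stays moved. The work goes in short steps, Python scripts to look and compute and a shell command to move; the robot and the scene stay as the last step left them, time stands still between calls to the robot, and variables do not carry over. Pictures are saved under pics/ and viewed, and the job is handed in when it is done.

```bash
mkdir -p pics; ls; python3 - <<'E'
from bench import robot
import cv2
o=robot.get_obs();print(o)
for c in("scene","side","wrist"):
    s=robot.snapshot(c);cv2.imwrite(f"pics/{c}0.png",s["color"])
    if c=="wrist":print(s["mount"])
    else:print(c,s["world_from_camera"],s["fx"])
    for n in("blade_nut_grip","grille_nut_top"):
        for r in robot.landmark_of(n,c):print(c,n,r)
E
```

```text
pics
{'time': 0.0, 'joint_positions': array([-1.25408801e+00,  8.79561196e-02,  1.37222874e+00, -5.07266807e-05,
        1.68359016e+00, -1.03086334e-01]), 'qvel': array([-9.83175206e-04, -1.28010547e-03,  1.82417747e-03, -1.92040776e-03,
        1.64093637e-03,  3.25636208e-05]), 'joint_torque': array([-4.79498340e-04, -3.40189505e+01, -3.02425396e+01,  7.17623066e-02,
        3.29757901e-02, -1.62335991e-04]), 'tool_pos': array([ 0.22398209, -0.501734  ,  0.20431651]), 'ee_rot': array([-1.5706219 ,  0.00217597, -1.15100714]), 'wrist_force': array([ 0.37998001,  0.08120725, -0.07498032]), 'wrist_torque': array([-0.04090346, -0.00560076,  0.01627177]), 'width': 0.09385590693553222}
scene [[ 0.87091269  0.31384884 -0.37816662  0.96106661]
 [ 0.49143257 -0.55264592  0.67310959 -0.84649213]
 [ 0.00226243 -0.77206308 -0.63554188  0.94540614]
 [ 0.          0.          0.          1.        ]] 478.1900587657867
scene blade_nut_grip {'point': [0.5672, 0.1506, 0.1405], 'p': 0.79}
scene blade_nut_grip {'point': [0.3059, -0.2661, 0.1422], 'p': 0.64}
scene blade_nut_grip {'point': [0.3184, 0.3
[... 225 characters left out ...]
-0.69824395  0.97151333]
 [ 0.          0.          0.          1.        ]] 472.2219340659227
side blade_nut_grip {'point': [0.3051, -0.2615, 0.1464], 'p': 0.77}
side blade_nut_grip {'point': [0.5689, 0.1522, 0.1436], 'p': 0.76}
side blade_nut_grip {'point': [0.3224, 0.3395, 0.1396], 'p': 0.64}
side blade_nut_grip {'point': [0.3474, 0.0205, 0.1456], 'p': 0.55}
side grille_nut_top {'point': [0.5294, -0.2465, 0.0996], 'p': 0.73}
[[ 9.99999016e-01  1.21501260e-03  7.01184637e-04  9.18963259e-05]
 [-3.53356550e-04 -2.65555129e-01  9.64095612e-01 -1.78674150e-01]
 [ 1.35759150e-03 -9.64094911e-01 -2.65554439e-01  7.76229729e-02]
 [ 0.00000000e+00  0.00000000e+00  0.00000000e+00  1.00000000e+00]]
```

View pics/scene0.png

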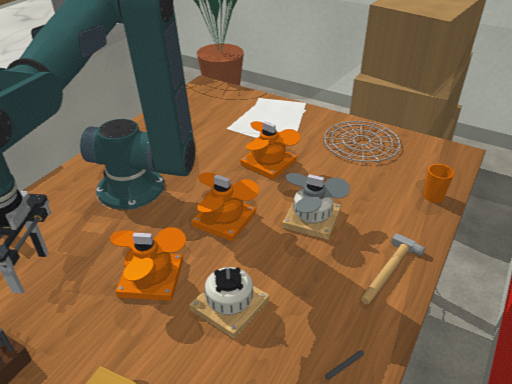

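View pics/side0.png

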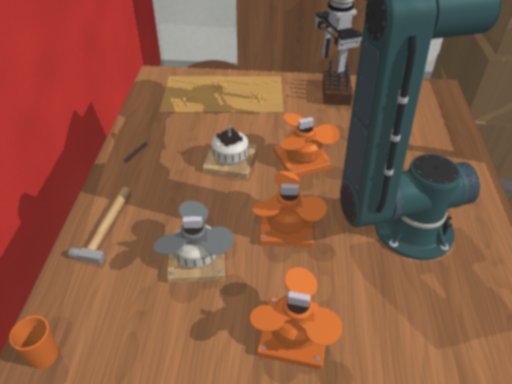

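The possible candidates in the scene picture are:
- grey-bladed fan at (315,182)
- orange look-alikes at (268,128), (222,182) and (143,238)
- black grille nut on the bladeless motor at (230,280)

I choose the grey fan at (315,182), which is (192,222) in the side view. Next I'll check it in a close crop.

```bash
python3 - <<'E'
import cv2,numpy as np
a=cv2.imread("pics/scene0.png")[160:220,275:355];b=cv2.imread("pics/side0.png")[195:255,152:232]
cv2.imwrite("pics/crop0.png",np.hstack([cv2.resize(x,(400,300),interpolation=cv2.INTER_CUBIC) for x in(a,b)]))
E
```

```text
(no output)
```

View pics/crop0.png

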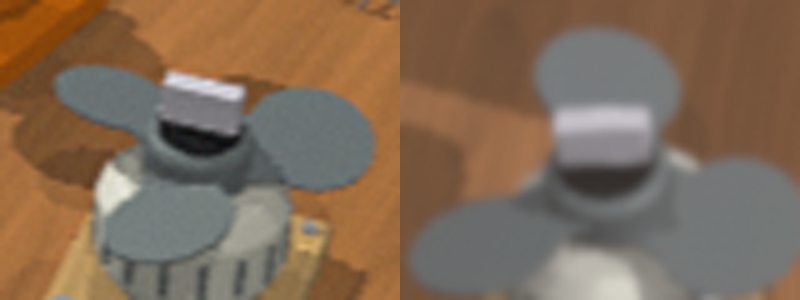

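The crop shows the grey three-bladed fan with an upright metal fin over a black flange, so the choice holds. I'll work out the fin's direction from its top edges.

```bash
cat > h.py <<'E'
import numpy as np
from bench import robot
from scipy.spatial.transform import Rotation as R
def ray(s,T,u,v,z):
    d=T[:3,:3]@[(u-s["cx"])/s["fx"],(v-s["cy"])/s["fy"],1];o=T[:3,3];return o+d*(z-o[2])/d[2]
def rot(e):return R.from_euler('xyz',e)
E
python3 - <<'E'
from h import *
o=robot.get_obs();print(rot(o["ee_rot"]).as_matrix().round(3))
for c,L,off in(("scene",[(163,91),(243,104),(245,85),(170,73)],(275,160)),("side",[(153,108),(250,105),(250,128),(155,132)],(152,195))):
    s=robot.snapshot(c);P=[ray(s,s["world_from_camera"],u/5+off[0],v/5+off[1],.156) for u,v in L]
    P=np.array(P);print(c,P[:,:2].round(4).tolist(),P.mean(0).round(4))
    for i,j in((0,1),(3,2)if c=="scene" else(3,2)):
        d=P[j]-P[i];print(np.degrees(np.arctan2(d[1],d[0])),np.hypot(*d[:2]))
Rm=rot(o["ee_rot"])
t=np.array([.568,.1515,.26]);print("to above in tool mm",1000*Rm.inv().apply(t-o["tool_pos"]))
E
```

```text
[[ 0.408 -0.     0.913]
 [-0.913  0.     0.408]
 [-0.    -1.     0.   ]]
scene [[0.5551, 0.1316], [0.5981, 0.1424], [0.592, 0.1589], [0.5513, 0.1486]] [0.5741 0.1454 0.156 ]
14.182187221766236 0.04436156257626628
14.26248439504089 0.041978612673005844
side [[0.5895, 0.15], [0.5446, 0.1442], [0.5424, 0.1586], [0.5858, 0.1648]] [0.5656 0.1544 0.156 ]
-172.71091234387933 0.04524770849865244
-171.87110615748767 0.04386846551583648
to above in tool mm [-456.83431882  -54.54333406  580.4218975 ]
```

The fin lies about 10.5° from world x. I'll approach with the jaws at 100.5°, which leaves the last joint room for about 120° clockwise. That is a turn of −166° about tool y, done over several calls.

```bash
python3 -m creep '[[-15,-20,20,0,-8,0,0],[-45,-45,55,0,-17,0,0],[-80,-55,100,0,-26,0,0],[-115,-55,145,0,-35,0,0],[-150,-55,190,0,-44,0,0]]'
cat > rel.py <<'E'
import sys
from h import *
def rel(t,ang):
    "tool-frame shift mm and turn about tool y (deg) to TCP t, jaw angle ang, tool down"
    o=robot.get_obs();Rm=rot(o["ee_rot"]);a=np.radians(ang)
    x=np.array([np.cos(a),np.sin(a),0]);y=np.array([0,0,-1.]);G=R.from_matrix(np.c_[x,y,np.cross(x,y)])
    print("t",o["time"],"pos",o["tool_pos"].round(4),"j",o["joint_positions"].round(2),"F",o["wrist_force"].round(1),o["wrist_torque"].round(2),"w",round(o["width"],4))
    print("shift",(1000*Rm.inv().apply(np.array(t)-o["tool_pos"])).round(1),"turn",np.degrees((Rm.inv()*G).as_rotvec()).round(1))
if __name__=="__main__":
    v=list(map(float,sys.argv[1:]));rel(v[:3],v[3])
E
python3 rel.py .568 .1515 .26 100.5
```

```text
time: 1.18
tool_pos: [0.3372, -0.2863, 0.261]
ee_rot: [-1.571, -0.001, -0.378]
wrist_force: [0.2, -0.1, 0.0]
width: 0.094
t 1.175 pos [ 0.3372 -0.2863  0.261 ] j [-0.83 -0.16  1.5   0.    1.8  -0.45] F [ 0.2 -0.1  0. ] [-0.02 -0.09 -0.04] w 0.094
shift [ 52.7   0.8 492.1] turn [ 1.000e-01 -1.222e+02  0.000e+00]
```

```bash
python3 -m creep '[[5,0,45,0,-9,0,0],[10,0,90,0,-18,0,0],[15,0,135,0,-27,0,0],[20,0,180,0,-36,0,0],[25,0,225,0,-45,0,0]]'
python3 rel.py .568 .1515 .26 100.5
```

```text
time: 1.8
tool_pos: [0.4444, -0.0871, 0.2608]
ee_rot: [-1.572, -0.001, 0.408]
wrist_force: [0.1, -0.6, 0.1]
width: 0.0941
t 1.8 pos [ 0.4444 -0.0871  0.2608] j [-0.32 -0.14  1.48 -0.    1.8  -0.73] F [ 0.1 -0.6  0.1] [-0.02 -0.14  0.01] w 0.0941
shift [208.1   0.8 170.1] turn [  0.1 -77.2   0. ]
```

```bash
python3 -m creep '[[28,0,22,0,-10,0,0],[56,0,45,0,-20,0,0],[84,0,68,0,-30,0,0],[112,0,90,0,-40,0,0],[135,0,110,0,-50,0,0]]'
python3 rel.py .568 .1515 .26 100.5
```

```text
time: 2.42
tool_pos: [0.5255, 0.0669, 0.2604]
ee_rot: [-1.571, 0.0, 1.281]
wrist_force: [0.2, 0.2, -0.3]
width: 0.0942
t 2.425 pos [0.5255 0.0669 0.2604] j [ 0.02  0.04  1.32 -0.    1.79 -1.26] F [ 0.2  0.2 -0.3] [ 0.03 -0.18 -0.01] w 0.0942
shift [ 93.3   0.4 -16.6] turn [  0.  -27.1  -0. ]
```

```bash
python3 -m creep '[[28,0,-5,0,-8,0,0],[56,0,-10,0,-16,0,0],[85,0,-15,0,-24,0,0],[93,0,-17,0,-27,0,0],[93,0,-17,0,-27,0,0]]'
python3 rel.py .568 .1515 .26 100.5
python3 - <<'E'
from h import *;import cv2
s=robot.snapshot("wrist");cv2.imwrite("pics/wrist1.png",s["color"])
print(robot.landmark_of("blade_nut_grip","wrist"),robot.spot_in("blade_nut_grip","wrist"))
E
```

```text
time: 3.05
tool_pos: [0.5684, 0.1501, 0.2601]
ee_rot: [-1.57, 0.0, 1.747]
wrist_force: [-0.2, 0.4, 0.3]
width: 0.0944
t 3.05 pos [0.5684 0.1501 0.2601] j [ 0.16  0.17  1.17 -0.    1.8  -1.58] F [-0.2  0.4  0.3] [ 0.06 -0.14  0.01] w 0.0944
shift [1.4 0.1 0.2] turn [-0.  -0.4 -0. ]
[{'point': [0.5737, 0.1507, 0.145], 'p': 0.79}] [{'point': [0.5738, 0.1506, 0.1288], 'p': 0.65}]
```

View pics/wrist1.png

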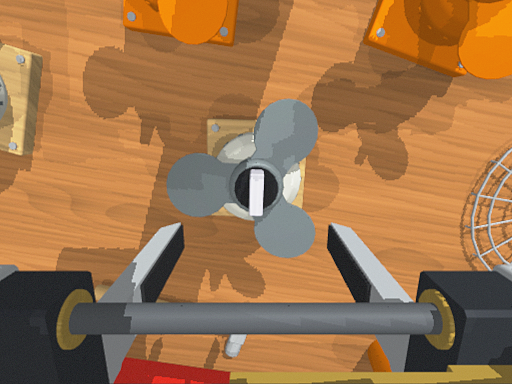

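The wrist view shows the grey fan centred under the gripper, with its fin at about (257,192) upright between the jaws. I'll measure it from the top-face outline.

```bash
python3 - <<'E'
from h import *;import cv2
o=robot.get_obs();s=robot.snapshot("wrist");im=s["color"]
T=np.eye(4);T[:3,:3]=rot(o["ee_rot"]).as_matrix();T[:3,3]=o["tool_pos"];T=T@s["mount"]
m=(im.min(2)>165).astype(np.uint8);m[:155]=0;m[225:]=0;m[:,:240]=0;m[:,275:]=0
n,l,st,c=cv2.connectedComponentsWithStats(m);print(st[1:],c[1:])
k=1+np.argmax(st[1:,4]);ys,xs=np.where(l==k)
r=cv2.minAreaRect(np.c_[xs,ys].astype(np.float32));print(r);B=cv2.boxPoints(r)
P=np.array([ray(s,T,u,v,.156) for u,v in B]);print(P.round(4),P.mean(0))
for i in range(2):
    d=P[i+1]-P[i];print(np.degrees(np.arctan2(d[1],d[0])),np.hypot(*d[:2]))
cv2.imwrite("pics/wcrop1.png",cv2.resize(im[150:240,210:310],(800,600*6//5-120),interpolation=cv2.INTER_NEAREST))
E
```

```text
[[240 155  12   5  36]
 [252 163  17   4  27]
 [240 170  25  50 695]] [[244.19444444 156.30555556]
 [260.11111111 164.22222222]
 [255.69064748 194.89496403]]
((252.14183044433594, 194.31314086914062), (23.213605880737305, 49.42499923706055), 2.2025983333587646)
[[0.5968 0.1381 0.156 ]
 [0.5462 0.1317 0.156 ]
 [0.5431 0.1541 0.156 ]
 [0.5936 0.1615 0.156 ]] [0.56992365 0.14635133 0.156     ]
-172.81682016104799 0.050942096076406276
97.83707921021748 0.022544472208364308
```

View pics/wcrop1.png

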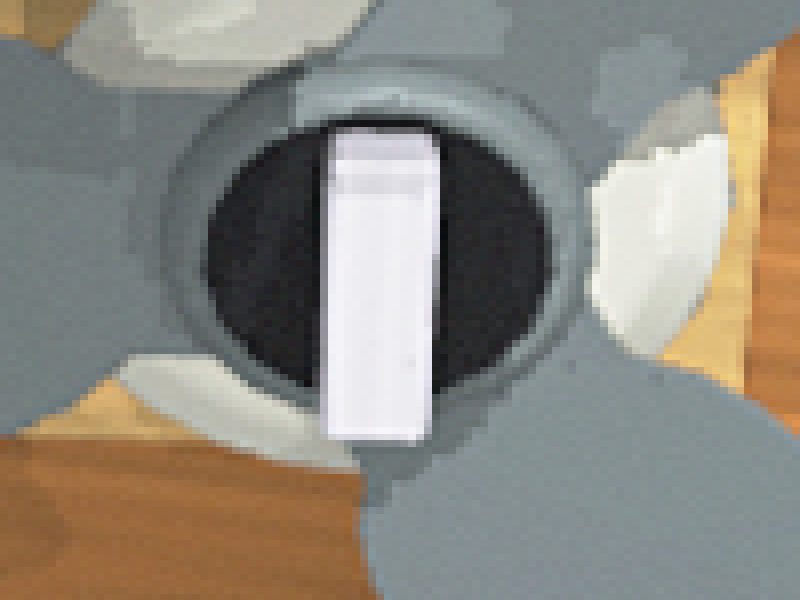

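```bash
python3 - <<'E'
from h import *
o=robot.get_obs();s=robot.snapshot("wrist")
T=np.eye(4);T[:3,:3]=rot(o["ee_rot"]).as_matrix();T[:3,3]=o["tool_pos"];T=T@s["mount"]
P=np.array([ray(s,T,210+x/8-.5,150+y/6.667-.5,.156) for x,y in[(333,190),(437,190),(430,440),(325,440)]]);print(P.round(4),P.mean(0).round(4))
for i,j in((0,3),(1,2),(0,1)):
    d=P[j]-P[i];print(np.degrees(np.arctan2(d[1],d[0])),np.hypot(*d[:2]))
E
python3 rel.py .569 .1505 .124 99
```

```text
[[0.5532 0.1424 0.156 ]
 [0.551  0.1549 0.156 ]
 [0.5894 0.1611 0.156 ]
 [0.5917 0.148  0.156 ]] [0.5713 0.1516 0.156 ]
8.354657512637202 0.03885854539797017
9.213467035125007 0.038844629894411876
100.06695881877947 0.01272679557857234
t 3.3 pos [0.5682 0.149  0.2607] j [ 0.16  0.17  1.17 -0.    1.8  -1.58] F [ 0.3 -0.7  1. ] [ 0.07 -0.16  0.04] w 0.0945
shift [  1.3 136.7  -1. ] turn [ 0.  1. -0.]
```

The fin's centre is about (0.570, 0.1515) and it points at about 9.5°. The flange top is at 130 mm, so I'll stop the fingertips at 136 mm to stay clear of it.

```bash
python3 -m creep '[[1,20,1,0,1,0,0],[2,50,1,0,1,0,0],[2,85,1,0,1,0,0],[2,105,1,0,1,0,0],[2,105,1,0,1,0,0]]'
python3 rel.py .570 .1515 .136 99.5
python3 - <<'E'
from h import *;import cv2
s=robot.snapshot("wrist");cv2.imwrite("pics/wrist2.png",s["color"])
print(robot.landmark_of("blade_nut_grip","wrist"))
E
```

```text
time: 3.92
tool_pos: [0.5656, 0.1507, 0.1534]
ee_rot: [-1.566, 0.0, 1.728]
wrist_force: [-0.8, -0.3, -0.2]
width: 0.0943
t 3.925 pos [0.5656 0.1507 0.1534] j [ 0.16  0.18  1.36 -0.    1.6  -1.56] F [-0.8 -0.3 -0.2] [ 0.09 -0.19 -0.  ] w 0.0943
shift [ 0.1 17.4 -4.5] turn [-0.2 -0.5 -0. ]
[{'point': [0.5722, 0.1481, 0.1438], 'p': 0.81}]
```

View pics/wrist2.png

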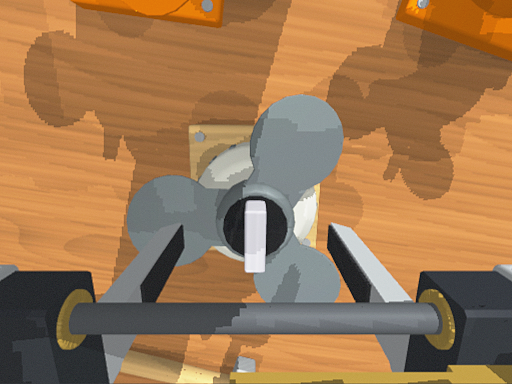

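The fin, at (255,237), sits midway between the open fingers at 182 and 330. I'll lower the last 17 mm and close.

```bash
python3 -m creep '[[0,9,-4,0,-0.5,0,0],[0,17,-5,0,-0.5,0,0],[0,17,-5,0,-0.5,0,0],[0,17,-5,0,-0.5,0,200],[0,17,-5,0,-0.5,0,255]]'
python3 -m creep '[[0,0,0,0,0,0,255],[0,0,0,0,0,0,255],[0,0,0,0,0,0,255],[0,0,0,0,0,0,255]]'
python3 rel.py .570 .1515 .136 99.5
python3 - <<'E'
from h import *;import cv2
s=robot.snapshot("wrist");cv2.imwrite("pics/wrist3.png",s["color"])
E
```

```text
time: 4.65
tool_pos: [0.5721, 0.1522, 0.1388]
ee_rot: [-1.571, 0.0, 1.738]
wrist_force: [0.3, -0.8, 1.0]
width: 0.0778
time: 5.15
tool_pos: [0.5719, 0.1521, 0.1385]
ee_rot: [-1.571, 0.0, 1.737]
wrist_force: [-0.4, 1.3, -0.7]
width: 0.037
t 5.15 pos [0.5719 0.1521 0.1385] j [ 0.16  0.2   1.37 -0.    1.57 -1.57] F [-0.4  1.3 -0.7] [ 0.06 -0.09  0.03] w 0.037
shift [-0.3  2.5  2. ] turn [ 0.   0.1 -0. ]
```

View pics/wrist3.png

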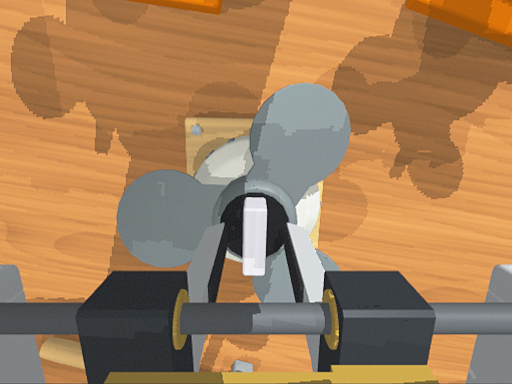

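The fingers are still closing evenly on both sides of the fin at (255,235).

```bash
python3 -m creep '[[0,2,1,0,0,0,255],[0,2,1,0,0,0,255],[0,2,1,0,0,0,255],[0,2,1,0,0,0,255],[0,2,1,0,0,0,255]]'
python3 rel.py .570 .1515 .136 99.5
```

```text
time: 5.82
tool_pos: [0.5708, 0.1513, 0.1361]
ee_rot: [-1.57, 0.001, 1.737]
wrist_force: [-0.1, -3.7, -2.1]
width: 0.0136
t 5.825 pos [0.5708 0.1513 0.1361] j [ 0.16  0.2   1.38 -0.    1.56 -1.57] F [-0.1 -3.7 -2.1] [-0.56 -0.07 -0.25] w 0.0136
shift [0.3 0.1 0.7] turn [-0.1  0.  -0.1]
```

The fin is gripped at an opening of 13.6 mm. Next is the clockwise turn, which is positive about tool y (tool y points down).

```bash
python3 -m creep '[[0,0,0,0,4,0,255],[0,0,0,0,9,0,255],[0,0,0,0,14,0,255],[0,0,0,0,19,0,255],[0,0,0,0,24,0,255]]'
python3 rel.py .570 .1515 .136 99.5
```

```text
time: 6.45
tool_pos: [0.5708, 0.1508, 0.1361]
ee_rot: [-1.571, 0.003, 1.316]
wrist_force: [-0.6, -5.4, -1.8]
width: 0.0141
t 6.45 pos [0.5708 0.1508 0.1361] j [ 0.16  0.2   1.38 -0.    1.56 -1.15] F [-0.6 -5.4 -1.8] [-0.81 -0.1   0.13] w 0.0141
shift [0.5 0.1 0.9] turn [ -0.  -24.1  -0.2]
```

```bash
python3 -m creep '[[0,0,0,0,6,0,255],[0,0,0,0,12,0,255],[0,0,0,0,18,0,255],[0,0,0,0,24,0,255],[0,0,0,0,30,0,255]]'
python3 -m creep '[[0,0,0,0,6,0,255],[0,0,0,0,12,0,255],[0,0,0,0,18,0,255],[0,0,0,0,24,0,255],[0,0,0,0,30,0,255]]'
python3 -m creep '[[0,0,0,0,6,0,255],[0,0,0,0,12,0,255],[0,0,0,0,18,0,255],[0,0,0,0,22,0,255],[0,0,0,0,22,0,255]]'
python3 rel.py .570 .1515 .136 99.5
python3 - <<'E'
from h import *;import cv2
s=robot.snapshot("wrist");cv2.imwrite("pics/wrist4.png",s["color"])
E
```

```text
time: 7.08
tool_pos: [0.5704, 0.1502, 0.1361]
ee_rot: [-1.572, 0.004, 0.792]
wrist_force: [-0.8, -5.6, -0.5]
width: 0.0135
time: 7.7
tool_pos: [0.5699, 0.1498, 0.1361]
ee_rot: [-1.574, 0.004, 0.268]
wrist_force: [-2.7, -6.6, -1.5]
width: 0.0137
time: 8.32
tool_pos: [0.5694, 0.1498, 0.1361]
ee_rot: [-1.576, 0.004, -0.113]
wrist_force: [-3.6, -6.1, 0.5]
width: 0.0132
t 8.325 pos [0.5694 0.1498 0.1361] j [ 0.16  0.2   1.38 -0.    1.57  0.28] F [-3.6 -6.1  0.5] [-1.25  0.59 -0.07] w 0.0132
shift [0.4 0.1 1.8] turn [   0.  -106.    -0.4]
```

View pics/wrist4.png

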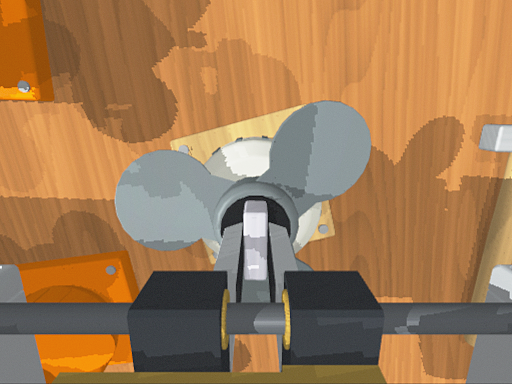

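The fin stayed aligned in the jaws at (256,240) while the scene rotated about 106° around it, so the nut turned with the gripper. Now I'll release and rise.

```bash
python3 -m creep '[[0,0,0,0,0,0,0],[0,0,0,0,0,0,0],[0,0,0,0,0,0,0],[0,0,0,0,0,0,0],[0,0,0,0,0,0,0]]'
python3 -m creep '[[0,0,0,0,0,0,0],[0,-15,0,0,0,0,0],[0,-50,0,0,0,0,0],[0,-90,0,0,0,0,0],[0,-120,0,0,0,0,0]]'
python3 -m creep '[[0,0,0,0,0,0,0],[0,0,0,0,0,0,0]]'
python3 - <<'E'
from h import *;import cv2
o=robot.get_obs();s=robot.snapshot("wrist");cv2.imwrite("pics/wrist5.png",s["color"])
s2=robot.snapshot("scene");cv2.imwrite("pics/scene5.png",s2["color"])
print(robot.landmark_of("blade_nut_grip","wrist"))
T=np.eye(4);T[:3,:3]=rot(o["ee_rot"]).as_matrix();T[:3,3]=o["tool_pos"];T=T@s["mount"];np.save("T5.npy",T)
cv2.imwrite("pics/wcrop5.png",cv2.resize(s["color"][150:240,210:310],(800,600),interpolation=cv2.INTER_NEAREST))
E
```

```text
time: 9.0
tool_pos: [0.571, 0.1522, 0.1365]
ee_rot: [-1.571, -0.0, -0.112]
wrist_force: [0.8, 0.8, -0.0]
width: 0.0604
time: 9.62
tool_pos: [0.5715, 0.1521, 0.26]
ee_rot: [-1.57, -0.004, -0.113]
wrist_force: [0.1, 0.7, -0.9]
width: 0.0935
time: 9.88
tool_pos: [0.5706, 0.1519, 0.2555]
ee_rot: [-1.571, 0.001, -0.113]
wrist_force: [0.3, 0.6, -0.7]
width: 0.0941
[{'point': [0.5774, 0.1497, 0.141], 'p': 0.76}]
```

View pics/wrist5.png

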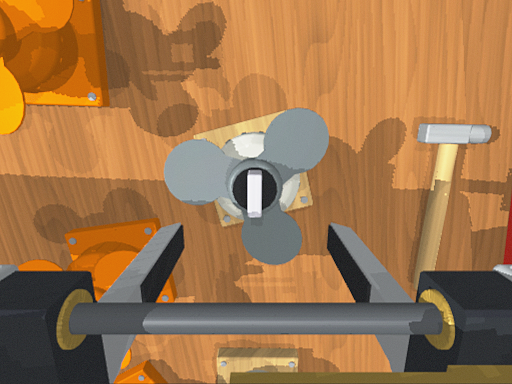

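View pics/scene5.png

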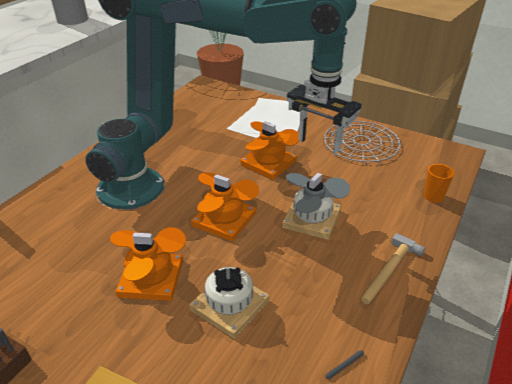

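After release, the wrist view shows the fin at (254,193), still in line with the tool's new orientation. The scene view shows the fin turned, with the grille motor at (230,285) and the orange fans as they were. The arm is clear, so I'm handing in.

```bash
python3 - <<'E'
from bench import robot
o=robot.get_obs();print(o["time"],o["wrist_force"],o["width"]);print(robot.close_job())
E
```

```text
10.025 [ 0.6035864  -0.32348854  0.13540049] 0.09431907369892742
the job is handed in; nothing more can be done
None
```

I loosened the blade nut of the grey three-bladed fan by about 106° clockwise seen from above (the job asked for at least 60°). I then let go of it, raised the gripper to about 120 mm above the grip height, and handed the job in at about 10 s.

- **Nut:** the fin stayed in line with the jaws through the whole turn. After release the wrist picture still showed it at the new angle, so it held where I left it.
- **Other things:** the grille nut and the orange fans look unchanged in the last scene picture; I did not measure the grille nut's angle.
- **Forces:** the highest wrist force I read was about 8 N, and it was back to about zero at hand-in with the gripper open and clear.
- **Disagreement:** the position readings for the fin differed by a few millimetres between cameras and the networks (about 0.566–0.577 m in x). The grip closed at about 13.6 mm on the 14 mm fin, so it made no difference.

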